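# Seat the sawn dies of a dental model in their tray

### The arm

A 6-joint arm with a two-finger parallel gripper is mounted at the origin on a cart in front of the work surface, level with it; the furniture and walls round the work are solid. World frame = base frame: x ahead of the robot, y to its left, z up, the work surface at z = 0. Lengths are in mm, angles in rad, forces in N, time in s.
With the tool pointing down it reaches from about 325 to 900 mm from the base axis. Payload 6.1 kg.
Tool frame: the origin (TCP) lies at the very end of the fingers, on their centre line; the grasp point (between the pads) lies 19 mm behind it; z points along the fingers, y is the line along which they close (so a half turn about z gives the same grasp; the last joint's range is limited). The gripper opens to 87 mm and grips with 3 to 60 N. Pads are 19 mm wide; open, the fingers measure 117 mm over their backs; the gripper's body (75 mm by 190 mm) begins 51 mm behind the grasp point.
Start: joints at [1.041, 0.22, 1.526, -0, 1.395, -0.126], TCP at [245.57, 574.727, 200.338] pointing down, gripper open.
Joint ranges: [-2.98, 2.98], [-0.91, 2.08], [0.09, 2.57], [-1.24, 4.39], [0.2, 2.65], [-2.68, 2.68]. Speed limits (rad/s): [2.57, 2.57, 3.01, 3.14, 3.14, 3.14].

### API

Orientations are given as a rotation vector (axis times angle).
In Python, from bench import sensors, viewer, order gives the robot as it stands. The module is installed in compiled form; this text tells all that it offers.
- The arm moves only by the tool apply_moves, never from a script. Its argument "steps" is a list of rows, each an object of numbers: "fingers": the opening, from 0 (shut) to 1 (fully open); "tx", "ty", "tz": the shift along the tool's x, y, z in m; "turn": the turn about the tool's z in rad. A call has 1 to 8 rows; each row is the pose to reach, as a shift and turn from the pose commanded when the call began, along the tool's axes at that moment; what a row does not reach only later rows make up. A row lasts 1/8 s, in which the tool goes at most 62.5 mm and 10.7 degrees, less where a joint would pass 70% of its speed; a pose out of reach is approached as far as the arm can. A call with a gripper value outside its range is refused whole. The fingers move at their own pace and stop on an object; the grip force is fixed at half the most. Time passes only in rows, so rows that repeat a pose let the fingers close. It gives the time, the measured TCP pose, the force, the opening and the grip force at its end, in the units of the state.
- sensors.get_state(): the state, without advancing time (a new reading comes with each control period).
- viewer.get_image(name): name is "scene" or "top" or "wrist"; returns the picture (420x560x3 uint8, red, green, blue); there is no depth.
- viewer.camera_params(name): a dict with "fx", "fy", "cx", "cy" (pixels), "world_to_cam" (4x4, takes a point from world to camera coordinates); the wrist camera has in their place "mount" (4x4, takes a point from camera to tool coordinates, whose origin is the TCP and whose axes are the flange's). Camera axes: x right, y up, looking along -z (the intrinsics and any distortion apply to the point x, -y, -z); pixel columns grow to the right and rows downward; lengths in mm; the calibration is good to about 2 mm. A picture is of the moment at which its call begins: read the wrist's pose just before it. camera_params takes no time and is no camera call.
- order.close_job(): hands the job in; it is judged then, once.
The state is a dict: "time": time; "joints": joint angles; "joint_vel": joint speeds; "tau": joint torques, N m; "tcp_pos": TCP position; "ee_rot": TCP orientation; "wrist_force": force on the tool from outside, world axes, zero at the start; "moment": the same for the moment, N m; "width": opening from 0.0 (shut) to 1.0 (fully open); "finger_force": force on a finger pad.
Only numpy, scipy, OpenCV 4.12 (cv2) and the standard library are available. Lean on these libraries where they do the work, as an engineer would, in place of code of your own. Each camera call takes 0.05 s, during which the arm holds its last target. There are 200 camera calls.

### The job

The six sawn dies of the dental model stand a little proud of their black tray. With the fingertips, follow the arch from the die next to the brass thumbscrew round to the far end and press each die gently down until it is fully home, one after another without skipping any. Do not pull any die up, do not lift the tray or push it away, leave the other things alone, and finish clear of everything.

Things in the scene. Friction and masses are not known exactly. Their poses are not given: they have to be found in the camera images.
- model_tray: black horseshoe die tray (walls 24 mm above the table) on a loose, heavy (2 kg) steel plate 150 x 130 x 10 mm, turned any way. Origin: centre of the plate's underside, z up; x: from the open ends of the horseshoe to its rounded front; y: to the side of the thumbscrew and die 1. The crowns stand on half an ellipse from (x -28, y 40) over the front (28, 0) to (-28, -40) mm
- screw_top (a point): top centre of the brass thumbscrew, 18 mm across, 27 mm above the table, at (-52, +40) mm in the tray frame, just beyond the end of the arch where die 1 stands
- die_1_top (a point): die 1 of 6, counted along the arch from the thumbscrew: point at the middle of the die, level with its crown tops; moves with the die. A die is a plaster wedge 23 mm long along the arch, 16 mm across; it and its neighbours are 24 to 26 mm apart. Crown tops are 44 to 46 mm above the table at the start, 40 mm when fully home.
- die_1 (a joint): how far die 1 has been pressed down (m): 0 stands 6 mm proud, 0.006 is fully home on a hard stop; starts at 0 to 0.002. Slides against about 3 N of friction and stays where it is left; negative means pulled up.
- die_2_top (a point): die 2 of 6, counted along the arch from the thumbscrew: point at the middle of the die, level with its crown tops; moves with the die. Each die has two white crowns 10 mm long, 7 to 11 mm wide and 8 mm high, about 10 mm apart, one on either side of this point. Their sides are steep: press from above, do not run into them sideways.
- die_2 (a joint): how far die 2 has been pressed down (m): 0 stands 6 mm proud, 0.006 is fully home on a hard stop; starts at 0 to 0.002. Slides against about 3 N of friction and stays where it is left; negative means pulled up.
- die_3_top (a point): die 3 of 6, counted along the arch from the thumbscrew: point at the middle of the die, level with its crown tops; moves with the die. Like dies 1 and 2.
- die_3 (a joint): how far die 3 has been pressed down (m): 0 stands 6 mm proud, 0.006 is fully home on a hard stop; starts at 0 to 0.002. Slides against about 3 N of friction and stays where it is left; negative means pulled up.
- die_4_top (a point): die 4 of 6, counted along the arch from the thumbscrew: point at the middle of the die, level with its crown tops; moves with the die. Like dies 1 and 2.
- die_4 (a joint): how far die 4 has been pressed down (m): 0 stands 6 mm proud, 0.006 is fully home on a hard stop; starts at 0 to 0.002. Slides against about 3 N of friction and stays where it is left; negative means pulled up.
- die_5_top (a point): die 5 of 6, counted along the arch from the thumbscrew: point at the middle of the die, level with its crown tops; moves with the die. Like dies 1 and 2.
- die_5 (a joint): how far die 5 has been pressed down (m): 0 stands 6 mm proud, 0.006 is fully home on a hard stop; starts at 0 to 0.002. Slides against about 3 N of friction and stays where it is left; negative means pulled up.
- die_6_top (a point): die 6 of 6, counted along the arch from the thumbscrew: point at the middle of the die, level with its crown tops; moves with the die. Like dies 1 and 2.
- die_6 (a joint): how far die 6 has been pressed down (m): 0 stands 6 mm proud, 0.006 is fully home on a hard stop; starts at 0 to 0.002. Slides against about 3 N of friction and stays where it is left; negative means pulled up.
- cast: a white plaster dental cast, 60 x 77 x 26 mm, about 14 cm from the tray's middle; bystander, leave alone (origin: centre of its underside)
- putty_block: a silicone putty block 30 x 42 x 22 mm beside the tray; bystander (origin: centre of its underside)
- strip_box: a small flat box 46 x 71 x 22 mm beside the tray; bystander (origin: centre of its underside)
- tape_roll: a roll of masking tape, 60 mm across, 19 mm high, beside the tray; bystander (origin: centre of its underside)
- pliers: pliers 154 x 44 x 12 mm lying on the right of the worktop; bystander (origin: centre of its underside)

How it is judged:
By the outcome, as a careful person would: the job done as asked, in the order asked, and still so for the second after the job is handed in, with the robot touching nothing.
It also fails if it takes over 48 s, if anything falls off the work surface, if the arm or the gripper's body presses on something with over 40 N, if the wrist force passes 120 N, or if a joint passes its speed limit or range.

## Working session

There is one attempt and no reset: what is moved stays moved. The work goes in short steps, Python scripts to look and compute and a tool call to move; the robot and the scene stay as the last step left them, time stands still between calls to the robot, and variables do not carry over. Pictures are saved under pics/ and viewed, at most 10 in all, crops included, and the job is handed in when it is done.

Besides the shell and the picture viewer there is one more tool, called as a command line: name --argument value ..., lists and objects as JSON in quotes. apply_moves: Moves the arm, as the interface text tells. Its arguments: {"type":"object","properties":{"steps":{"type":"array"}},"required":["steps"]}

```bash
mkdir -p pics; python3 - <<'E'
from bench import sensors, viewer
import cv2
s=sensors.get_state();print(s)
for n in("top","scene"):
    cv2.imwrite(f"pics/{n}0.png",viewer.get_image(n)[:,:,::-1])
    print(viewer.camera_params(n))
print(viewer.camera_params("wrist"))
E
```

```text
{'time': 0.0, 'joints': array([ 1.04090309e+00,  2.21248034e-01,  1.52760450e+00, -2.47217881e-05,
        1.39466229e+00, -1.26090281e-01]), 'joint_vel': array([ 6.64084590e-04, -5.87365379e-04,  2.18941354e-03, -5.99092046e-04,
        3.03895379e-05, -5.44599077e-04]), 'tau': array([-5.08349385e-04, -4.94612110e+01, -3.87377572e+01,  6.99734408e-02,
        5.72423986e-02, -1.43739626e-04]), 'tcp_pos': array([245.24851901, 574.16471248, 199.22720188]), 'ee_rot': array([-6.29865049e-01, -3.07719363e+00,  2.87015361e-03]), 'wrist_force': array([ 0.11124143,  0.50334126, -0.1624659 ]), 'moment': array([0.03136318, 0.01776084, 0.00344465]), 'finger_force': 0.0, 'width': 1.002728878547677}
{'fx': 420.59314301561733, 'fy': 420.59314301561733, 'cx': 281.4259156414376, 'cy': 218.1016949312895, 'world_to_cam': array([[-8.04776679e-03, -9.99622016e-01,  2.62879774e-02,
        -1.02708502e+02],
       [ 9.97365256e-01, -6.12867772e-03,  7.22840626e-02,
        -5.57660745e+02],
       [-7.20956299e-02,  2.68004405e-02,  9.97037590e-01,
        -1.19800845e+03],
       [ 0.00000000e+00,  0.0
[... 271 characters left out ...]
.24098910e-01, -6.55899255e-01,  6.81730199e-01,
        -2.70280533e+02],
       [-3.11623201e-01,  6.06390034e-01,  7.31561418e-01,
        -7.69070523e+02],
       [ 0.00000000e+00,  0.00000000e+00,  0.00000000e+00,
         1.00000000e+00]])}
{'fx': 299.9819532328705, 'fy': 299.9819532328705, 'cx': 277.71418093654984, 'cy': 208.17845743725704, 'mount': array([[-4.50237530e-04,  9.53043461e-01,  3.02833219e-01,
         8.41882263e+01],
       [ 9.99999863e-01,  3.48625249e-04,  3.89595484e-04,
         1.06499295e+00],
       [ 2.65726122e-04,  3.02833353e-01, -9.53043488e-01,
        -1.84411313e+02],
       [ 0.00000000e+00,  0.00000000e+00,  0.00000000e+00,
         1.00000000e+00]])}
```

View pics/top0.png

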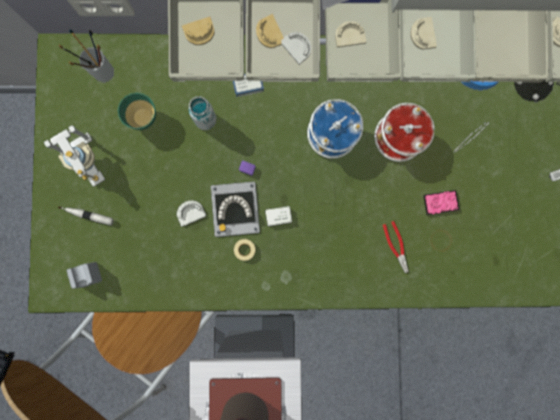

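View pics/scene0.png

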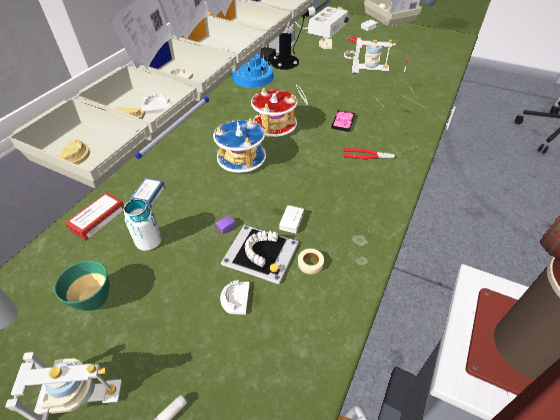

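The top view shows the tray at about (235,208), its brass screw at (222,228), and the arch opening towards the robot. The scene view confirms this: tray at (262,250), screw at (274,268). The tray frame is therefore roughly aligned with the world frame.

```bash
cat > h.py <<'E'
import numpy as np, cv2
from scipy.spatial.transform import Rotation as Ro
from bench import sensors, viewer
def cam(n, s=None):
    p=viewer.camera_params(n)
    if n=="wrist":
        T=np.eye(4);T[:3,:3]=Ro.from_rotvec(s["ee_rot"]).as_matrix();T[:3,3]=s["tcp_pos"]
        C=T@p["mount"]
    else: C=np.linalg.inv(p["world_to_cam"])
    return p,C
def ray(pc,u,v):
    p,C=pc
    d=C[:3,:3]@np.array([(u-p["cx"])/p["fx"],-(v-p["cy"])/p["fy"],-1.])
    return C[:3,3],d
def onz(pc,u,v,z):
    o,d=ray(pc,u,v);return o+d*(z-o[2])/d[2]
def tri(rays):
    A=np.zeros((3,3));b=np.zeros(3)
    for o,d in rays:
        d=d/np.linalg.norm(d);M=np.eye(3)-np.outer(d,d);A+=M;b+=M@o
    x=np.linalg.solve(A,b)
    return x,[np.linalg.norm((np.eye(3)-np.outer(d,d)/(d@d))@(x-o)) for o,d in rays]
def toolshift(s,target):
    return Ro.from_rotvec(s["ee_rot"]).inv().apply(np.array(target)-s["tcp_pos"])/1000
E
python3 - <<'E'
from h import *
t=cam("top");s=sensors.get_state()
c=onz(t,235,209,10);print(c,onz(t,222,228,27))
print(toolshift(s,[c[0]-50,c[1],170]))
x=Ro.from_rotvec(s["ee_rot"]).as_matrix();print(x)
E
```

```text
[585.2608347  28.5661946  10.       ] [529.07994402  64.37731316  27.        ]
[-0.48107561 -0.38776561  0.02990292]
[[-9.19576243e-01  3.92910536e-01 -9.19044085e-04]
 [ 3.92911535e-01  9.19575002e-01 -1.52979872e-03]
 [ 2.44055932e-04 -1.76786958e-03 -9.99998408e-01]]
```

apply_moves --steps '[{"tx": -0.05, "ty": -0.04, "tz": 0, "turn": -0.1}, {"tx": -0.1, "ty": -0.08, "tz": 0, "turn": -0.2}, {"tx": -0.15, "ty": -0.12, "tz": 0, "turn": -0.3}, {"tx": -0.2, "ty": -0.16, "tz": 0, "turn": -0.4}, {"tx": -0.25, "ty": -0.2, "tz": 0, "turn": -0.4}, {"tx": -0.3, "ty": -0.24, "tz": 0, "turn": -0.4}, {"tx": -0.35, "ty": -0.28, "tz": 0.01, "turn": -0.4}, {"tx": -0.4, "ty": -0.32, "tz": 0.02, "turn": -0.4}]'

```text
$.steps[0]: bad value
```

```bash
python3 - <<'E'
from h import *
s=sensors.get_state();print(s["tcp_pos"],toolshift(s,[535,28,170]))
E
```

```text
[245.259812   574.21166116 199.3347584 ] [-0.48105822 -0.38838876  0.02990402]
```

apply_moves --steps '[{"fingers": 1, "tx": -0.05, "ty": -0.04, "tz": 0, "turn": -0.1}, {"fingers": 1, "tx": -0.1, "ty": -0.08, "tz": 0, "turn": -0.2}, {"fingers": 1, "tx": -0.15, "ty": -0.12, "tz": 0, "turn": -0.3}, {"fingers": 1, "tx": -0.2, "ty": -0.16, "tz": 0, "turn": -0.4}, {"fingers": 1, "tx": -0.25, "ty": -0.2, "tz": 0, "turn": -0.4}, {"fingers": 1, "tx": -0.3, "ty": -0.24, "tz": 0, "turn": -0.4}, {"fingers": 1, "tx": -0.35, "ty": -0.28, "tz": 0.01, "turn": -0.4}, {"fingers": 1, "tx": -0.4, "ty": -0.32, "tz": 0.02, "turn": -0.4}]'

```text
time: 1.1
tcp_pos: [481.9, 133.3, 182.2]
ee_rot: [0.006, 3.141, 0.0]
wrist_force: [1.0, -0.5, -0.5]
width: 1.0
finger_force: 0.0
```

```bash
python3 - <<'E'
from h import *
s=sensors.get_state();print(s["tcp_pos"],toolshift(s,[535,28,170]),s["joints"], Ro.from_rotvec(s["ee_rot"]).as_matrix())
E
```

```text
[481.87940424 133.34150553 182.24033465] [-0.05351733 -0.10513917  0.01225182] [ 1.12016582e-01 -6.85618586e-02  1.86695625e+00  1.12953552e-04
  1.34262133e+00 -1.45497027e+00] [[-9.99992489e-01  3.83493266e-03  5.61021704e-04]
 [ 3.83503073e-03  9.99992631e-01  1.73827712e-04]
 [-5.60350952e-04  1.75977942e-04 -9.99999828e-01]]
```

apply_moves --steps '[{"fingers": 1, "tx": -0.025, "ty": -0.05, "tz": 0.01, "turn": 0}, {"fingers": 1, "tx": -0.047, "ty": -0.095, "tz": 0.01, "turn": 0}, {"fingers": 1, "tx": -0.047, "ty": -0.095, "tz": 0.01, "turn": 0}, {"fingers": 1, "tx": -0.047, "ty": -0.095, "tz": 0.01, "turn": 0}]'

```text
time: 1.6
tcp_pos: [527.3, 40.4, 171.9]
ee_rot: [-0.007, -3.14, -0.001]
wrist_force: [0.2, 0.3, 0.1]
width: 1.0
finger_force: 0.0
```

```bash
python3 - <<'E'
from h import *
import pickle
s=sensors.get_state();im=viewer.get_image("wrist");pickle.dump((s,im),open("w1.pkl","wb"))
print(s["tcp_pos"],s["ee_rot"],s["joint_vel"])
cv2.imwrite("pics/w1.png",im[:,:,::-1])
E
```

```text
[527.34988874  40.42006869 171.94640979] [-6.99957196e-03 -3.14040583e+00 -9.33370230e-04] [ 2.79086303e-02 -1.15387591e-02  4.33359174e-03 -2.24617285e-05
 -3.07853868e-03 -8.29545329e-04]
```

View pics/w1.png

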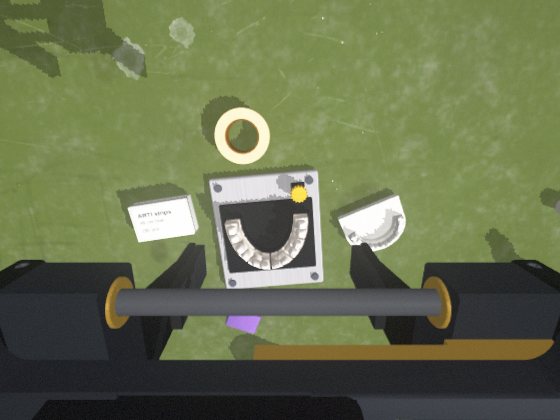

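The wrist view shows the tray at (265,228), the screw at (299,193), and the arch of crowns from (300,218) round through (268,265) to (234,222). I'll move closer for a second view.

apply_moves --steps '[{"fingers": 1, "tx": -0.03, "ty": -0.005, "tz": 0.02, "turn": 0}, {"fingers": 1, "tx": -0.06, "ty": -0.01, "tz": 0.05, "turn": 0}, {"fingers": 1, "tx": -0.06, "ty": -0.01, "tz": 0.055, "turn": 0}, {"fingers": 1, "tx": -0.06, "ty": -0.01, "tz": 0.055, "turn": 0}, {"fingers": 1, "tx": -0.06, "ty": -0.01, "tz": 0.055, "turn": 0}]'

```text
time: 2.28
tcp_pos: [587.9, 30.6, 118.9]
ee_rot: [0.004, 3.14, -0.0]
wrist_force: [1.1, -0.1, 0.2]
width: 1.0
finger_force: 0.0
```

```bash
python3 - <<'E'
from h import *
import pickle
s=sensors.get_state();im=viewer.get_image("wrist");pickle.dump((s,im),open("w2.pkl","wb"))
print(s["tcp_pos"],s["ee_rot"],s["joint_vel"])
s1,i1=pickle.load(open("w1.pkl","rb"))
a=cv2.resize(i1[160:295,190:345],None,fx=2.4,fy=2.4,interpolation=cv2.INTER_CUBIC)
b=cv2.resize(im[100:320,170:390],None,fx=2,fy=2,interpolation=cv2.INTER_CUBIC)
o=np.zeros((440,820,3),np.uint8);o[:a.shape[0],:a.shape[1]]=a;o[:b.shape[0],375:375+b.shape[1]]=b[:,:445]
cv2.imwrite("pics/w2.png",o[:,:800,::-1])
for n,I in(("1",i1),("2",im)):
    h=cv2.cvtColor(I,cv2.COLOR_RGB2HSV)
    m=cv2.inRange(h,(18,150,120),(32,255,255));k,l,st,c=cv2.connectedComponentsWithStats(m)
    print(n,[(st[i,4],c[i].round(1)) for i in range(1,k) if st[i,4]>60])
E
```

```text
[587.90149337  30.59612874 118.88232165] [ 4.27450191e-03  3.13982207e+00 -1.17786916e-04] [-0.00714788 -0.00459242 -0.00559463  0.00089741 -0.002239    0.00016187]
1 [(np.int32(211), array([298.4, 193.6])), (np.int32(619), array([114.8, 302.8])), (np.int32(221), array([445.7, 304.6])), (np.int32(4437), array([411.6, 350.5]))]
2 [(np.int32(333), array([313.9, 144. ])), (np.int32(623), array([114.9, 302.6])), (np.int32(217), array([445.8, 304.7])), (np.int32(4481), array([410.4, 350.4]))]
```

View pics/w2.png

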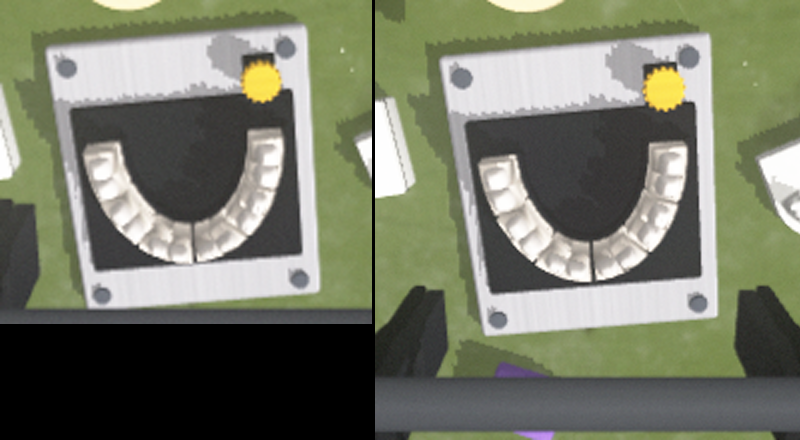

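```bash
python3 - <<'E'
from h import *
import pickle
s1,_=pickle.load(open("w1.pkl","rb"));s2,_=pickle.load(open("w2.pkl","rb"))
p1,p2=cam("wrist",s1),cam("wrist",s2)
f1=lambda x,y:(190+x/2.4,160+y/2.4); f2=lambda x,y:(170+(x-375)/2,100+y/2)
P={"bA":((66,68),(461,78)),"bB":((286,47),(689,57)),"bC":((101,295),(498,319)),"bD":((300,278),(698,303)),
"gap34":((192,243),(591,262)),"end1":((266,139),(668,152)),"end6":((102,155),(498,168))}
R={}
for n,(a,b) in P.items():
    x,r=tri([ray(p1,*f1(*a)),ray(p2,*f2(*b))]);R[n]=x;print(n,x.round(1),np.round(r,1),"z10" if n[0]=="b" else "z45",onz(p2,*f2(*b),10 if n[0]=="b" else 45).round(1))
x,r=tri([ray(p1,298.4,193.6),ray(p2,313.9,144)]);print("screw",x,r)
sc=onz(p2,313.9,144,26);print(sc)
B=np.array([onz(p2,*f2(*P[k][1]),10) for k in("bA","bB","bC","bD")])
c=B.mean(0);ex=(B[2]+B[3]-B[0]-B[1])[:2];ex/=np.linalg.norm(ex);ey=np.array([-ex[1],ex[0]])
print("c",c,"yaw",np.arctan2(ex[1],ex[0]))
L=lambda q:np.array([(q[:2]-c[:2])@ex,(q[:2]-c[:2])@ey]).round(1)
print("screw local",L(sc),[L(b) for b in B])
for k in("gap34","end1","end6"):print(k,L(onz(p2,*f2(*P[k][1]),44)))
# die positions: equal arc length
t=np.linspace(0,np.pi,2001);E=np.c_[-28+56*np.sin(t),40*np.cos(t)]
S=np.r_[0,np.cumsum(np.hypot(*np.diff(E,axis=0).T))]
out=[]
for i in range(6):
    tt=np.interp((i+.5)/6*S[-1],S,t);e=np.array([-28+56*np.sin(tt),40*np.cos(tt)])
    n=np.array([np.sin(tt)/56,np.cos(tt)/40]);w=c[:2]+e[0]*ex+e[1]*ey;nw=n[0]*ex+n[1]*ey
    out.append([*w,np.arctan2(nw[1],nw[0])]);print(i+1,e.round(1),w.round(1),"yaw",out[-1][2].round(3))
np.save("dies.npy",out)
# overlay on view2
s=s2;p,C=p2;W=np.linalg.inv(C);im=pickle.load(open("w2.pkl","rb"))[1].copy()
big=cv2.resize(im[100:320,170:390],None,fx=2.7,fy=2.7,interpolation=cv2.INTER_CUBIC)
for x,y,a in out:
    q=W@[x,y,44,1];u=p["cx"]+p["fx"]*q[0]/-q[2];v=p["cy"]-p["fy"]*q[1]/-q[2]
    cv2.circle(big,(int((u-170)*2.7),int((v-100)*2.7)),4,(255,0,0),-1)
cv2.imwrite("pics/ov.png",big[:,:,::-1])
E
```

```text
bA [527.7 -29.4  12.8] [0.1 0.1] z10 [527.9 -30.   10. ]
bB [518.7  78.7   8.6] [0. 0.] z10 [518.6  78.5  10. ]
bC [654.  -18.3  13.6] [0.2 0.2] z10 [655.8 -18.7  10. ]
bD [648.8  90.2   5.6] [0. 0.] z10 [646.6  89.3  10. ]
gap34 [615.3  31.8  28.1] [0.1 0.1] z45 [608.5  31.9  45. ]
end1 [561.5  68.6  22.9] [0.1 0.1] z45 [556.9  65.6  45. ]
end6 [568.2 -11.8  26.4] [0.1 0.1] z45 [563.9  -9.   45. ]
screw [531.60865686  65.07800223  23.87103691] [np.float64(0.1553098526258871), np.float64(0.1553098526258734)]
[531.35245367  64.67648202  26.        ]
c [587.24686535  29.7606128   10.        ] yaw 0.0861715422290705
screw local [-52.7  39.6] [array([-64.2, -54.4]), array([-64.2,  54.4]), array([ 64.2, -54.2]), array([64.3, 54.2])]
gap34 [21.8  0.2]
end1 [-26.9  38.5]
end6 [-26.4 -36.8]
1 [-15.4  39. ] [568.5  67.3] yaw 1.494
2 [ 8.3 30.5] [592.9  60.8] yaw 1.111
3 [25.3 12.3] [611.4  44.2] yaw 0.51
4 [ 25.3 -12.3] [613.5  19.7] yaw -0.338
5 [  8.3 -30.5] [5.981e+02 1.000e-01] yaw -0.939
6 [-15.4 -39. ] [575.3 -10.4] yaw -1.321
```

View pics/ov.png

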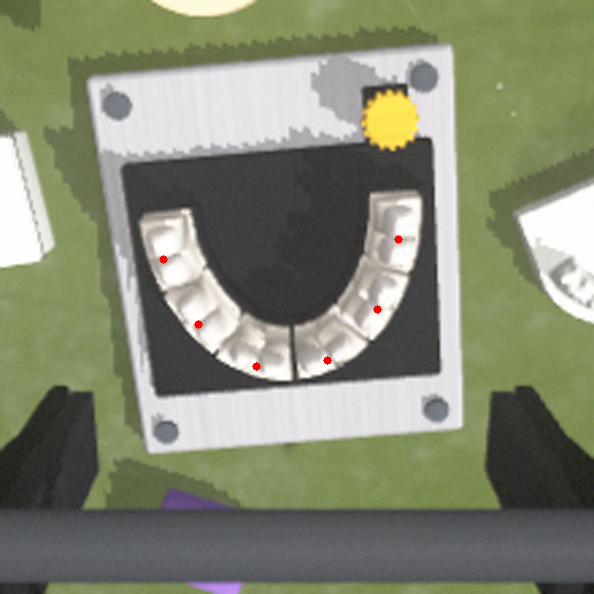

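Overlay check: the dots sit on the crowns of all six dies. The screw comes out at (-52.7, 39.6) in the tray frame, against (-52, 40) expected, so the pose is good. Next I'll close the fingers and go above die 1.

apply_moves --steps '[{"fingers": 0, "tx": 0.01, "ty": 0.02, "tz": 0.02, "turn": 0.08}, {"fingers": 0, "tx": 0.019, "ty": 0.037, "tz": 0.04, "turn": 0.08}, {"fingers": 0, "tx": 0.019, "ty": 0.037, "tz": 0.055, "turn": 0.08}, {"fingers": 0, "tx": 0.019, "ty": 0.037, "tz": 0.055, "turn": 0.08}, {"fingers": 0, "tx": 0.019, "ty": 0.037, "tz": 0.055, "turn": 0.08}, {"fingers": 0, "tx": 0.019, "ty": 0.037, "tz": 0.055, "turn": 0.08}]'

```text
time: 3.08
tcp_pos: [570.1, 66.3, 63.5]
ee_rot: [0.133, 3.137, -0.0]
wrist_force: [0.0, -0.5, 0.3]
width: 0.395
finger_force: 0.0
```

```bash
cat > go.py <<'E'
from h import *
import sys
s=sensors.get_state();R=Ro.from_rotvec(s["ee_rot"]).as_matrix();yaw=np.arctan2(R[1,1],R[0,1])
print("tcp",s["tcp_pos"].round(1),"yaw",yaw.round(3),"tilt",R[:2,2].round(4),"F",s["wrist_force"].round(1),"w",round(s["width"],3))
for i in map(int,sys.argv[1:]):
    d=np.load("dies.npy")[i-1];print(i,toolshift(s,[d[0],d[1],55]).round(4),"turn",(yaw-d[2]).round(3))
E
python3 go.py 1 2
```

```text
tcp [570.1  66.3  63.5] yaw 1.486 tilt [ 0.0018 -0.0001] F [ 0.  -0.5  0.3] w 0.395
1 [0.0016 0.0008 0.0085] turn -0.007
2 [-0.0232 -0.0036  0.0085] turn 0.375
```

apply_moves --steps '[{"fingers": 0, "tx": 0.001, "ty": 0.001, "tz": 0, "turn": 0}, {"fingers": 0, "tx": 0.001, "ty": 0.001, "tz": 0, "turn": 0}, {"fingers": 0, "tx": 0.001, "ty": 0.001, "tz": 0, "turn": 0}, {"fingers": 0, "tx": 0.001, "ty": 0.001, "tz": 0, "turn": 0}, {"fingers": 0, "tx": 0.001, "ty": 0.001, "tz": 0.004, "turn": 0}, {"fingers": 0, "tx": 0.001, "ty": 0.001, "tz": 0.008, "turn": 0}, {"fingers": 0, "tx": 0.001, "ty": 0.001, "tz": 0.012, "turn": 0}, {"fingers": 0, "tx": 0.001, "ty": 0.001, "tz": 0.012, "turn": 0}]'

```text
time: 4.08
tcp_pos: [567.6, 68.0, 49.7]
ee_rot: [-0.132, -3.138, 0.0]
wrist_force: [-0.3, 0.5, 1.2]
width: 0.005
finger_force: 0.0
```

```bash
python3 - <<'E'
from h import *
cv2.imwrite("pics/w3.png",viewer.get_image("wrist")[150:,100:460,::-1])
E
python3 go.py 1
```

```text
tcp [567.8  68.   50.1] yaw 1.487 tilt [-0.0007 -0.    ] F [ 0.7  0.1 -0.4] w 0.004
1 [-0.0008 -0.0006 -0.0049] turn -0.007
```

View pics/w3.png

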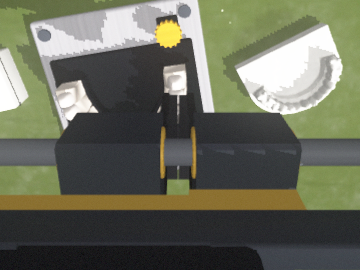

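The fingertips are closed and centred over die 1, with its rear crown visible at (178,80). Pressing now.

apply_moves --steps '[{"fingers": 0, "tx": 0, "ty": 0, "tz": 0.003, "turn": 0}, {"fingers": 0, "tx": 0, "ty": 0, "tz": 0.005, "turn": 0}, {"fingers": 0, "tx": 0, "ty": 0, "tz": 0.007, "turn": 0}, {"fingers": 0, "tx": 0, "ty": 0, "tz": 0.009, "turn": 0}, {"fingers": 0, "tx": 0, "ty": 0, "tz": 0.0095, "turn": 0}, {"fingers": 0, "tx": 0, "ty": 0, "tz": 0.0095, "turn": 0}]'

```text
time: 4.88
tcp_pos: [568.1, 68.0, 40.9]
ee_rot: [-0.132, -3.139, 0.0]
wrist_force: [0.1, -0.1, 0.5]
width: -0.0
finger_force: 0.0
```

```bash
python3 go.py 1
```

```text
tcp [568.1  68.   40.9] yaw 1.487 tilt [-0.0001 -0.    ] F [ 0.1 -0.1  0.5] w -0.0
1 [-0.0005 -0.0007 -0.0141] turn -0.006
```

apply_moves --steps '[{"fingers": 0, "tx": 0, "ty": 0, "tz": 0.001, "turn": 0}, {"fingers": 0, "tx": 0, "ty": 0, "tz": 0.0015, "turn": 0}, {"fingers": 0, "tx": 0, "ty": 0, "tz": 0.0015, "turn": 0}]'

```text
time: 5.25
tcp_pos: [568.0, 68.0, 39.4]
ee_rot: [-0.132, -3.139, 0.0]
wrist_force: [0.6, -0.7, -0.1]
width: 0.007
finger_force: 0.0
```

```bash
python3 - <<'E'
from h import *
a=viewer.get_image("scene")[205:305,200:320,::-1]; b=viewer.get_image("wrist")[170:300,190:340,::-1]
o=np.zeros((400,800,3),np.uint8)
A=cv2.resize(a,(400,333),interpolation=2);B=cv2.resize(b,(400,346),interpolation=2);o[:333,:400]=A;o[:346,400:]=B
cv2.imwrite("pics/w4.png",o)
E
python3 go.py 1
```

```text
tcp [568.1  68.   39.4] yaw 1.487 tilt [0. 0.] F [-0.1  0.6 -0. ] w 0.006
1 [-0.0005 -0.0007 -0.0156] turn -0.007
```

View pics/w4.png

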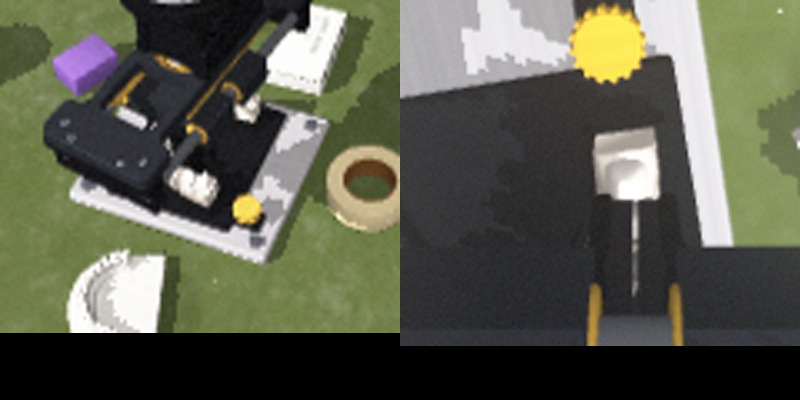

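The view shows the rear crown of die 1 still exposed at crop pixel (627,170), with the fingers laterally aligned. I'll check how the finger edge projects against the crown.

```bash
python3 - <<'E'
from h import *
s=sensors.get_state();p,C=cam("wrist",s);W=np.linalg.inv(C)
R=Ro.from_rotvec(s["ee_rot"]).as_matrix()
def px(X):
    q=W@[*X,1];u=p["cx"]+p["fx"]*q[0]/-q[2];v=p["cy"]-p["fy"]*q[1]/-q[2]
    return ((u-190)*400/150+400).round(),((v-170)*346/130).round()
for t in([0,0,0],[9.5,-15,0],[9.5,15,0],[9.5,6,0],[9.5,0,-20],[9.5,0,-60]):print(t,px(s["tcp_pos"]+R@t))
d=np.load("dies.npy");print("die1",px([*d[0,:2],44]),px([*d[0,:2],38]),"rear end",px([d[0,0]-11.5,d[0,1]+1,44]),"mid rear crown",px([d[0,0]-5,d[0,1],44]))
E
```

```text
[0, 0, 0] (np.float64(630.0), np.float64(197.0))
[9.5, -15, 0] (np.float64(569.0), np.float64(162.0))
[9.5, 15, 0] (np.float64(690.0), np.float64(162.0))
[9.5, 6, 0] (np.float64(654.0), np.float64(162.0))
[9.5, 0, -20] (np.float64(629.0), np.float64(195.0))
[9.5, 0, -60] (np.float64(628.0), np.float64(289.0))
die1 (np.float64(627.0), np.float64(207.0)) (np.float64(627.0), np.float64(197.0)) rear end (np.float64(627.0), np.float64(163.0)) mid rear crown (np.float64(625.0), np.float64(188.0))
```

The fingers' visible end projects about 20 mm above the stated TCP, and there is no contact force yet. I'll keep lowering slowly and watch the force.

apply_moves --steps '[{"fingers": 0, "tx": 0, "ty": 0, "tz": 0.001, "turn": 0}, {"fingers": 0, "tx": 0, "ty": 0, "tz": 0.002, "turn": 0}, {"fingers": 0, "tx": 0, "ty": 0, "tz": 0.003, "turn": 0}]'

```text
time: 5.72
tcp_pos: [568.1, 68.0, 36.3]
ee_rot: [-0.131, -3.139, 0.0]
wrist_force: [0.8, 0.1, -0.1]
width: 0.002
finger_force: 0.0
```

```bash
python3 go.py 1
```

```text
tcp [568.1  68.   36.3] yaw 1.487 tilt [-0.0001 -0.    ] F [ 0.8  0.1 -0.1] w 0.002
1 [-0.0006 -0.0007 -0.0187] turn -0.006
```

apply_moves --steps '[{"fingers": 0, "tx": 0, "ty": 0, "tz": 0.001, "turn": 0}, {"fingers": 0, "tx": 0, "ty": 0, "tz": 0.002, "turn": 0}, {"fingers": 0, "tx": 0, "ty": 0, "tz": 0.003, "turn": 0}, {"fingers": 0, "tx": 0, "ty": 0, "tz": 0.004, "turn": 0}, {"fingers": 0, "tx": 0, "ty": 0, "tz": 0.005, "turn": 0}]'

```text
time: 6.35
tcp_pos: [568.1, 68.0, 31.4]
ee_rot: [0.132, 3.139, -0.0]
wrist_force: [-0.3, 0.0, -0.5]
width: 0.006
finger_force: 0.0
```

apply_moves --steps '[{"fingers": 0, "tx": 0, "ty": 0, "tz": 0.001, "turn": 0}, {"fingers": 0, "tx": 0, "ty": 0, "tz": 0.002, "turn": 0}, {"fingers": 0, "tx": 0, "ty": 0, "tz": 0.003, "turn": 0}, {"fingers": 0, "tx": 0, "ty": 0, "tz": 0.003, "turn": 0}]'

```text
time: 6.85
tcp_pos: [568.0, 68.0, 28.3]
ee_rot: [-0.132, -3.139, -0.0]
wrist_force: [-1.0, -0.1, -0.2]
width: 0.006
finger_force: 0.0
```

```bash
python3 - <<'E'
from h import *
a=viewer.get_image("top")[185:235,205:265,::-1]; b=viewer.get_image("wrist")[170:300,190:340,::-1]
o=np.zeros((400,800,3),np.uint8)
A=cv2.resize(a,(400,333),interpolation=2);B=cv2.resize(b,(400,346),interpolation=2);o[:333,:400]=A;o[:346,400:]=B
cv2.imwrite("pics/w5.png",o)
E
python3 go.py 1
```

```text
tcp [568.1  68.   28.4] yaw 1.487 tilt [0. 0.] F [ 0.2  0.5 -0.6] w 0.001
1 [-0.0005 -0.0007 -0.0266] turn -0.006
```

View pics/w5.png

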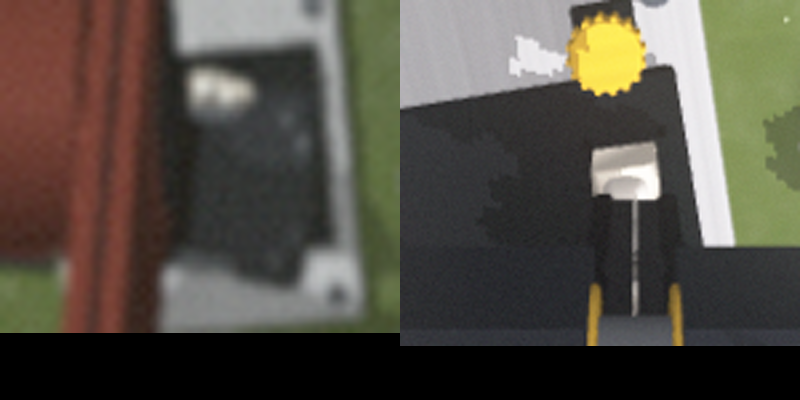

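The finger edge now occludes the front of the rear crown, at crop pixel (627,195). That fits tips about 20 mm above the reported TCP, so contact should come near z=25.

apply_moves --steps '[{"fingers": 0, "tx": 0, "ty": 0, "tz": 0.001, "turn": 0}, {"fingers": 0, "tx": 0, "ty": 0, "tz": 0.002, "turn": 0}, {"fingers": 0, "tx": 0, "ty": 0, "tz": 0.003, "turn": 0}, {"fingers": 0, "tx": 0, "ty": 0, "tz": 0.004, "turn": 0}]'

```text
time: 7.45
tcp_pos: [568.1, 68.0, 24.4]
ee_rot: [0.132, 3.139, 0.0]
wrist_force: [-0.2, -0.4, 0.2]
width: 0.003
finger_force: 0.0
```

apply_moves --steps '[{"fingers": 0, "tx": 0, "ty": 0, "tz": 0.001, "turn": 0}, {"fingers": 0, "tx": 0, "ty": 0, "tz": 0.002, "turn": 0}]'

```text
time: 7.7
tcp_pos: [568.1, 68.0, 22.6]
ee_rot: [-0.132, -3.139, 0.0]
wrist_force: [-1.4, -0.6, 2.8]
width: 0.003
finger_force: 1.4
```

Contact at about 3 N, so the die is sliding. Continuing to the stop.

apply_moves --steps '[{"fingers": 0, "tx": 0, "ty": 0, "tz": 0.001, "turn": 0}, {"fingers": 0, "tx": 0, "ty": 0, "tz": 0.002, "turn": 0}]'

```text
time: 7.95
tcp_pos: [568.2, 68.0, 20.5]
ee_rot: [0.132, 3.139, -0.0]
wrist_force: [-0.6, 0.1, 2.3]
width: 0.002
finger_force: 1.4
```

apply_moves --steps '[{"fingers": 0, "tx": 0, "ty": 0, "tz": 0.001, "turn": 0}, {"fingers": 0, "tx": 0, "ty": 0, "tz": 0.001, "turn": 0}]'

```text
time: 8.2
tcp_pos: [568.1, 68.0, 19.3]
ee_rot: [0.132, 3.139, 0.0]
wrist_force: [-0.8, -0.2, 1.9]
width: 0.001
finger_force: 0.8
```

apply_moves --steps '[{"fingers": 0, "tx": 0, "ty": 0, "tz": 0.001, "turn": 0}, {"fingers": 0, "tx": 0, "ty": 0, "tz": 0.001, "turn": 0}]'

```text
time: 8.45
tcp_pos: [568.1, 67.9, 18.3]
ee_rot: [0.132, 3.139, -0.0]
wrist_force: [-0.9, -0.4, 1.6]
width: 0.006
finger_force: 0.9
```

apply_moves --steps '[{"fingers": 0, "tx": 0, "ty": 0, "tz": 0.001, "turn": 0}, {"fingers": 0, "tx": 0, "ty": 0, "tz": 0.001, "turn": 0}]'

```text
time: 8.7
tcp_pos: [568.2, 68.0, 18.0]
ee_rot: [0.132, 3.139, -0.0]
wrist_force: [-2.6, 0.0, 7.0]
width: 0.005
finger_force: 3.3
```

apply_moves --steps '[{"fingers": 0, "tx": 0, "ty": 0, "tz": 0.001, "turn": 0}, {"fingers": 0, "tx": 0, "ty": 0, "tz": 0.001, "turn": 0}]'

```text
time: 8.95
tcp_pos: [568.4, 68.0, 17.8]
ee_rot: [0.131, 3.139, -0.0]
wrist_force: [-5.4, -0.7, 11.9]
width: 0.006
finger_force: 6.2
```

```bash
python3 go.py 1 2
```

```text
tcp [568.4  68.   17.8] yaw 1.487 tilt [ 0.0002 -0.0001] F [-5.4 -0.7 11.9] w 0.006
1 [-0.0002 -0.0007 -0.0372] turn -0.006
2 [-0.025  -0.0051 -0.0372] turn 0.376
```

Die 1 is home: a hard stop at z≈18 with the force rising to 12 N. Next is die 2.

apply_moves --steps '[{"fingers": 0, "tx": 0, "ty": 0, "tz": -0.014, "turn": 0}, {"fingers": 0, "tx": 0, "ty": 0, "tz": -0.016, "turn": 0}, {"fingers": 0, "tx": -0.012, "ty": -0.002, "tz": -0.016, "turn": 0.18}, {"fingers": 0, "tx": -0.025, "ty": -0.005, "tz": -0.016, "turn": 0.36}, {"fingers": 0, "tx": -0.025, "ty": -0.005, "tz": -0.016, "turn": 0.376}, {"fingers": 0, "tx": -0.025, "ty": -0.005, "tz": -0.016, "turn": 0.376}, {"fingers": 0, "tx": -0.025, "ty": -0.005, "tz": -0.012, "turn": 0.376}, {"fingers": 0, "tx": -0.025, "ty": -0.005, "tz": -0.01, "turn": 0.376}]'

```text
time: 9.95
tcp_pos: [592.0, 61.1, 25.9]
ee_rot: [-0.714, -3.059, 0.0]
wrist_force: [0.3, 0.7, 0.4]
width: 0.005
finger_force: 0.0
```

```bash
python3 go.py 2
```

```text
tcp [592.   61.1  25.9] yaw 1.112 tilt [-0.0008  0.    ] F [0.3 0.7 0.4] w 0.005
2 [-0.0009  0.0002 -0.0291] turn 0.001
```

apply_moves --steps '[{"fingers": 0, "tx": -0.001, "ty": 0, "tz": 0.0015, "turn": 0}, {"fingers": 0, "tx": -0.001, "ty": 0, "tz": 0.003, "turn": 0}, {"fingers": 0, "tx": -0.001, "ty": 0, "tz": 0.0045, "turn": 0}, {"fingers": 0, "tx": -0.001, "ty": 0, "tz": 0.006, "turn": 0}, {"fingers": 0, "tx": -0.001, "ty": 0, "tz": 0.007, "turn": 0}, {"fingers": 0, "tx": -0.001, "ty": 0, "tz": 0.008, "turn": 0}, {"fingers": 0, "tx": -0.001, "ty": 0, "tz": 0.009, "turn": 0}, {"fingers": 0, "tx": -0.001, "ty": 0, "tz": 0.009, "turn": 0}]'

```text
time: 10.95
tcp_pos: [593.7, 60.5, 18.0]
ee_rot: [0.716, 3.059, 0.0]
wrist_force: [-2.0, 0.5, 6.9]
width: 0.005
finger_force: 3.1
```

```bash
python3 go.py 2 3
```

```text
tcp [593.7  60.5  18. ] yaw 1.111 tilt [ 0.0003 -0.0001] F [-2.   0.5  6.9] w 0.005
2 [ 0.0009 -0.     -0.037 ] turn -0.0
3 [-0.0231 -0.0067 -0.037 ] turn 0.601
```

apply_moves --steps '[{"fingers": 0, "tx": 0, "ty": 0, "tz": 0.001, "turn": 0}, {"fingers": 0, "tx": 0, "ty": 0, "tz": 0.001, "turn": 0}]'

```text
time: 11.2
tcp_pos: [593.8, 60.4, 17.8]
ee_rot: [0.716, 3.059, -0.0]
wrist_force: [-5.4, -0.6, 11.6]
width: 0.004
finger_force: 5.8
```

apply_moves --steps '[{"fingers": 0, "tx": 0, "ty": 0, "tz": -0.014, "turn": 0}, {"fingers": 0, "tx": 0, "ty": 0, "tz": -0.016, "turn": 0}, {"fingers": 0, "tx": -0.01, "ty": -0.003, "tz": -0.016, "turn": 0.17}, {"fingers": 0, "tx": -0.02, "ty": -0.006, "tz": -0.016, "turn": 0.34}, {"fingers": 0, "tx": -0.024, "ty": -0.007, "tz": -0.016, "turn": 0.5}, {"fingers": 0, "tx": -0.024, "ty": -0.007, "tz": -0.016, "turn": 0.6}, {"fingers": 0, "tx": -0.024, "ty": -0.007, "tz": -0.016, "turn": 0.6}, {"fingers": 0, "tx": -0.024, "ty": -0.007, "tz": -0.012, "turn": 0.6}]'

```text
time: 12.2
tcp_pos: [612.2, 43.6, 28.5]
ee_rot: [1.585, 2.712, 0.0]
wrist_force: [0.5, -0.1, 0.1]
width: 0.005
finger_force: 0.0
```

```bash
python3 go.py 3
```

```text
tcp [612.2  43.6  28.5] yaw 0.513 tilt [ 0.0007 -0.    ] F [ 0.5 -0.1  0.1] w 0.005
3 [ 0.0009 -0.0004 -0.0265] turn 0.003
```

Die 2 is home. Pressing die 3.

apply_moves --steps '[{"fingers": 0, "tx": 0.001, "ty": 0, "tz": 0.003, "turn": 0}, {"fingers": 0, "tx": 0.001, "ty": 0, "tz": 0.005, "turn": 0}, {"fingers": 0, "tx": 0.001, "ty": 0, "tz": 0.0065, "turn": 0}, {"fingers": 0, "tx": 0.001, "ty": 0, "tz": 0.008, "turn": 0}, {"fingers": 0, "tx": 0.001, "ty": 0, "tz": 0.0095, "turn": 0}, {"fingers": 0, "tx": 0.001, "ty": 0, "tz": 0.0105, "turn": 0}, {"fingers": 0, "tx": 0.001, "ty": 0, "tz": 0.0115, "turn": 0}, {"fingers": 0, "tx": 0.001, "ty": 0, "tz": 0.0115, "turn": 0}]'

```text
time: 13.2
tcp_pos: [611.5, 44.5, 17.9]
ee_rot: [-1.588, -2.711, 0.0]
wrist_force: [-5.3, 0.4, 8.1]
width: 0.006
finger_force: 4.4
```

apply_moves --steps '[{"fingers": 0, "tx": 0, "ty": 0, "tz": 0.0005, "turn": 0}, {"fingers": 0, "tx": 0, "ty": 0, "tz": 0.0005, "turn": 0}]'

```text
time: 13.45
tcp_pos: [611.5, 44.5, 17.8]
ee_rot: [1.588, 2.711, 0.0]
wrist_force: [-6.6, 0.9, 11.1]
width: 0.006
finger_force: 5.6
```

```bash
python3 go.py 3 4
```

```text
tcp [611.5  44.5  17.8] yaw 0.511 tilt [0. 0.] F [-6.6  0.9 11.1] w 0.006
3 [-0.0002 -0.0003 -0.0372] turn 0.001
4 [-0.0226 -0.0104 -0.0372] turn 0.849
```

Die 3 is home. Next is die 4.

apply_moves --steps '[{"fingers": 0, "tx": 0, "ty": 0, "tz": -0.014, "turn": 0}, {"fingers": 0, "tx": 0, "ty": 0, "tz": -0.016, "turn": 0.17}, {"fingers": 0, "tx": -0.008, "ty": -0.004, "tz": -0.016, "turn": 0.34}, {"fingers": 0, "tx": -0.016, "ty": -0.008, "tz": -0.016, "turn": 0.51}, {"fingers": 0, "tx": -0.023, "ty": -0.01, "tz": -0.016, "turn": 0.68}, {"fingers": 0, "tx": -0.023, "ty": -0.01, "tz": -0.016, "turn": 0.85}, {"fingers": 0, "tx": -0.023, "ty": -0.01, "tz": -0.016, "turn": 0.85}, {"fingers": 0, "tx": -0.023, "ty": -0.01, "tz": -0.012, "turn": 0.85}]'

```text
time: 14.45
tcp_pos: [614.6, 19.4, 28.9]
ee_rot: [2.56, 1.819, 0.002]
wrist_force: [-0.3, 0.2, 0.0]
width: 0.005
finger_force: 0.0
```

```bash
python3 go.py 4
```

```text
tcp [614.6  19.4  28.9] yaw -0.336 tilt [ 0.0015 -0.0002] F [-0.3  0.2  0. ] w 0.005
4 [-0.     -0.0011 -0.0261] turn 0.002
```

apply_moves --steps '[{"fingers": 0, "tx": 0, "ty": -0.001, "tz": 0.003, "turn": 0}, {"fingers": 0, "tx": 0, "ty": -0.001, "tz": 0.005, "turn": 0}, {"fingers": 0, "tx": 0, "ty": -0.001, "tz": 0.0065, "turn": 0}, {"fingers": 0, "tx": 0, "ty": -0.001, "tz": 0.008, "turn": 0}, {"fingers": 0, "tx": 0, "ty": -0.001, "tz": 0.0095, "turn": 0}, {"fingers": 0, "tx": 0, "ty": -0.001, "tz": 0.0105, "turn": 0}, {"fingers": 0, "tx": 0, "ty": -0.001, "tz": 0.0115, "turn": 0}, {"fingers": 0, "tx": 0, "ty": -0.001, "tz": 0.0115, "turn": 0}]'

```text
time: 15.45
tcp_pos: [613.0, 19.9, 17.8]
ee_rot: [-2.564, -1.815, 0.0]
wrist_force: [-5.5, 0.4, 8.3]
width: 0.004
finger_force: 4.3
```

apply_moves --steps '[{"fingers": 0, "tx": 0, "ty": 0, "tz": 0.0005, "turn": 0}, {"fingers": 0, "tx": 0, "ty": 0, "tz": 0.0005, "turn": 0}]'

```text
time: 15.7
tcp_pos: [613.1, 19.9, 17.7]
ee_rot: [-2.564, -1.815, 0.0]
wrist_force: [-5.4, 0.1, 10.4]
width: 0.002
finger_force: 5.6
```

```bash
python3 go.py 4 5
```

```text
tcp [613.1  19.9  17.7] yaw -0.339 tilt [-0.0001 -0.    ] F [-5.4  0.1 10.4] w 0.002
4 [ 0.      0.0005 -0.0373] turn -0.001
5 [-0.0236 -0.0075 -0.0373] turn 0.6
```

Die 4 is home. Next is die 5.

apply_moves --steps '[{"fingers": 0, "tx": 0, "ty": 0, "tz": -0.014, "turn": 0}, {"fingers": 0, "tx": 0, "ty": 0, "tz": -0.016, "turn": 0}, {"fingers": 0, "tx": -0.01, "ty": -0.003, "tz": -0.016, "turn": 0.17}, {"fingers": 0, "tx": -0.02, "ty": -0.006, "tz": -0.016, "turn": 0.34}, {"fingers": 0, "tx": -0.024, "ty": -0.007, "tz": -0.016, "turn": 0.5}, {"fingers": 0, "tx": -0.024, "ty": -0.007, "tz": -0.016, "turn": 0.6}, {"fingers": 0, "tx": -0.024, "ty": -0.007, "tz": -0.016, "turn": 0.6}, {"fingers": 0, "tx": -0.024, "ty": -0.007, "tz": -0.012, "turn": 0.6}]'

```text
time: 16.7
tcp_pos: [598.9, -0.6, 28.6]
ee_rot: [2.985, 0.979, 0.001]
wrist_force: [0.5, 0.6, 0.6]
width: 0.006
finger_force: 0.0
```

```bash
python3 go.py 5
```

```text
tcp [598.9  -0.6  28.6] yaw -0.937 tilt [ 0.001  -0.0001] F [0.5 0.6 0.6] w 0.006
5 [-0.0002 -0.001  -0.0264] turn 0.002
```

apply_moves --steps '[{"fingers": 0, "tx": 0, "ty": -0.001, "tz": 0.003, "turn": 0}, {"fingers": 0, "tx": 0, "ty": -0.001, "tz": 0.005, "turn": 0}, {"fingers": 0, "tx": 0, "ty": -0.001, "tz": 0.0065, "turn": 0}, {"fingers": 0, "tx": 0, "ty": -0.001, "tz": 0.008, "turn": 0}, {"fingers": 0, "tx": 0, "ty": -0.001, "tz": 0.0095, "turn": 0}, {"fingers": 0, "tx": 0, "ty": -0.001, "tz": 0.0105, "turn": 0}, {"fingers": 0, "tx": 0, "ty": -0.001, "tz": 0.0115, "turn": 0}, {"fingers": 0, "tx": 0, "ty": -0.001, "tz": 0.0115, "turn": 0}]'

```text
time: 17.7
tcp_pos: [597.9, 0.4, 17.9]
ee_rot: [-2.986, -0.976, 0.0]
wrist_force: [-4.6, 0.6, 8.3]
width: 0.002
finger_force: 4.6
```

apply_moves --steps '[{"fingers": 0, "tx": 0, "ty": 0, "tz": 0.0005, "turn": 0}, {"fingers": 0, "tx": 0, "ty": 0, "tz": 0.0005, "turn": 0}]'

```text
time: 17.95
tcp_pos: [597.9, 0.4, 17.8]
ee_rot: [-2.986, -0.976, 0.0]
wrist_force: [-6.2, 0.3, 11.9]
width: 0.009
finger_force: 6.0
```

```bash
python3 go.py 5 6
```

```text
tcp [5.979e+02 4.000e-01 1.780e+01] yaw -0.939 tilt [-0.0001  0.    ] F [-6.2  0.3 11.9] w 0.009
5 [-0.      0.0003 -0.0372] turn 0.0
6 [-0.0247 -0.0047 -0.0372] turn 0.382
```

Die 5 is home. Next is die 6.

apply_moves --steps '[{"fingers": 0, "tx": 0, "ty": 0, "tz": -0.014, "turn": 0}, {"fingers": 0, "tx": 0, "ty": 0, "tz": -0.016, "turn": 0}, {"fingers": 0, "tx": -0.012, "ty": -0.002, "tz": -0.016, "turn": 0.18}, {"fingers": 0, "tx": -0.025, "ty": -0.005, "tz": -0.016, "turn": 0.36}, {"fingers": 0, "tx": -0.025, "ty": -0.005, "tz": -0.016, "turn": 0.38}, {"fingers": 0, "tx": -0.025, "ty": -0.005, "tz": -0.016, "turn": 0.38}, {"fingers": 0, "tx": -0.025, "ty": -0.005, "tz": -0.016, "turn": 0.38}, {"fingers": 0, "tx": -0.025, "ty": -0.005, "tz": -0.012, "turn": 0.38}]'

```text
time: 18.95
tcp_pos: [575.4, -10.4, 28.6]
ee_rot: [3.116, 0.396, 0.002]
wrist_force: [0.4, -0.6, 0.5]
width: 0.011
finger_force: 0.0
```

```bash
python3 go.py 6
```

```text
tcp [575.4 -10.4  28.6] yaw -1.318 tilt [ 0.001  -0.0001] F [ 0.4 -0.6  0.5] w 0.011
6 [-0.0001  0.     -0.0264] turn 0.003
```

apply_moves --steps '[{"fingers": 0, "tx": 0, "ty": 0, "tz": 0.003, "turn": 0}, {"fingers": 0, "tx": 0, "ty": 0, "tz": 0.005, "turn": 0}, {"fingers": 0, "tx": 0, "ty": 0, "tz": 0.0065, "turn": 0}, {"fingers": 0, "tx": 0, "ty": 0, "tz": 0.008, "turn": 0}, {"fingers": 0, "tx": 0, "ty": 0, "tz": 0.0095, "turn": 0}, {"fingers": 0, "tx": 0, "ty": 0, "tz": 0.0105, "turn": 0}, {"fingers": 0, "tx": 0, "ty": 0, "tz": 0.0115, "turn": 0}, {"fingers": 0, "tx": 0, "ty": 0, "tz": 0.0115, "turn": 0}]'

```text
time: 19.95
tcp_pos: [574.7, -10.4, 17.9]
ee_rot: [-3.117, -0.395, 0.0]
wrist_force: [-4.6, 1.7, 10.2]
width: 0.002
finger_force: 5.0
```

apply_moves --steps '[{"fingers": 0, "tx": 0, "ty": 0, "tz": 0.0005, "turn": 0}, {"fingers": 0, "tx": 0, "ty": 0, "tz": 0.0005, "turn": 0}]'

```text
time: 20.2
tcp_pos: [574.8, -10.4, 17.8]
ee_rot: [-3.117, -0.395, 0.0]
wrist_force: [-6.9, 0.6, 12.1]
width: 0.003
finger_force: 6.4
```

apply_moves --steps '[{"fingers": 0, "tx": 0, "ty": 0, "tz": -0.015, "turn": 0}, {"fingers": 0, "tx": 0, "ty": 0, "tz": -0.05, "turn": -0.1}, {"fingers": 0, "tx": 0, "ty": 0, "tz": -0.1, "turn": -0.28}, {"fingers": 0, "tx": 0, "ty": 0, "tz": -0.13, "turn": -0.4}, {"fingers": 0, "tx": 0, "ty": 0, "tz": -0.13, "turn": -0.4}, {"fingers": 0, "tx": 0, "ty": 0, "tz": -0.13, "turn": -0.4}, {"fingers": 0, "tx": 0, "ty": 0, "tz": -0.13, "turn": -0.4}]'

```text
time: 21.08
tcp_pos: [573.5, -10.3, 144.5]
ee_rot: [-2.975, -1.004, 0.004]
wrist_force: [-0.4, -0.2, -0.7]
width: 0.006
finger_force: 0.0
```

```bash
python3 go.py; python3 - <<'E'
from h import *
a=viewer.get_image("scene")[205:305,200:320,::-1]; b=viewer.get_image("wrist")[:,:,::-1]
o=np.zeros((400,800,3),np.uint8)
o[:333,:400]=cv2.resize(a,(400,333),interpolation=2);o[:300,400:]=cv2.resize(b,(400,300),interpolation=2)
cv2.imwrite("pics/w6.png",o)
E
```

```text
tcp [573.5 -10.3 144.5] yaw -0.92 tilt [-0.003   0.0004] F [-0.4 -0.2 -0.7] w 0.006
```

View pics/w6.png

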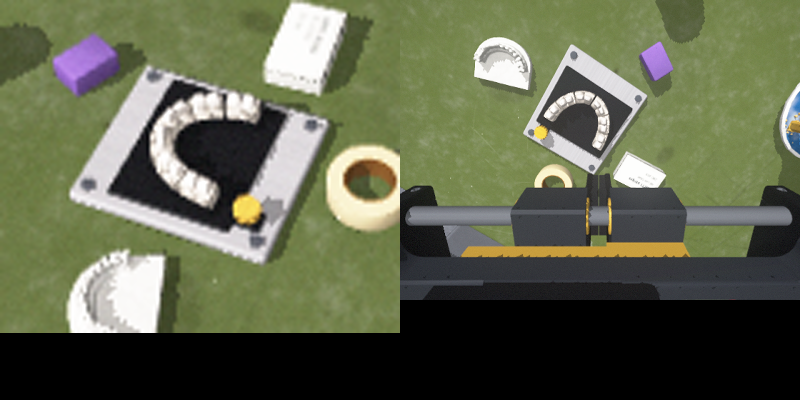

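All six dies look level, the tray and bystanders are where they were, and the arm is well clear. Every die stopped at the same height, z≈17.8. Handing in.

```bash
python3 -c "
from bench import order
print(order.close_job())"
```

```text
the job is handed in; nothing more can be done
None
```

I pressed all six dies in order from the thumbscrew end, each to a firm stop at the same height (about 10–12 N), and handed the job in at about 21 s with the arm clear and nothing else moved in the final picture.

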